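Rock a plug-in relay out of its socket on a controller board

TASK

First clear the two loose scraps off the controller board into the scrap bin, so that nothing can fall into the open relay socket. Then grip the plug-in relay and rock it to and fro along the length of its socket, working it up a little with each lean, until the blades are free: it sits too tight for a straight pull, which would lift the whole board holder off the bench. Finish while holding the relay upright just clear above its socket, so that blades and contacts can be looked over, with the other things on the bench left alone.

Things in the scene. Friction and masses are not known exactly. Their poses are not given: they have to be found in the camera images.
- relay_mid (a point): Centre of the plug-in relay: upright block, clear cover on a black base, 35 mm along its x, 38 mm along its y, 50 mm tall, 85 g, z up; its underside is 25 mm below. Under it eight flat blades 10 mm long, in two rows 13 mm either side of the middle along y. At the start fully home: underside on the socket's top, axes parallel to the socket's.
- relay_tips (a point): Middle of the plane of the relay's blade tips, 35 mm below relay_mid, same axes. Spring contacts grip the two blade rows by dry friction, 12 to 18 N a row, until the tips have risen 9 mm: a straight pull takes 24 to 36 N, but about 15 N upward already lifts the holder.
- socket (a point): Centre of the top face of the relay socket, a black block 40 mm (x) by 66 mm (y, its length), z up; top 17 mm above the board, 49 mm above the bench. Within 45 mm of it nothing on the board is taller than 11 mm.
- sink_scrap_mid (a point): Centre of a loose offcut of finned aluminium heat sink, 24 mm (x) by 16 mm (y) by 14 mm tall, fins along x, 14 g, lying flat on the board; its underside is 7 mm below this point. Grip it across y.
- strip_scrap_mid (a point): Centre of a loose broken-off end of grey plastic terminal strip, 26 mm (x) by 13 mm (y), 9 mm tall with a ridge up to 13 mm, 12 g, lying flat on the board; its underside is 6.5 mm below this point. Grip it across y.
- scrap_bin: Black open scrap bin, 140 mm (x) by 150 mm (y) by 75 mm tall, walls 4 mm, loose, 0.35 kg; origin at the centre of its underside, z up. It stands beside the holder, to the left or right.
- solder_spool: Bystander: white solder spool standing on end, 60 mm across, 46 mm tall; origin under its centre.
- flux_bottle: Bystander: white bottle with black cap, 48 mm across, 110 mm tall; origin under its centre.
- screwdriver: Bystander: black screwdriver 170 mm long lying along its x; origin under its middle.
- relay: The relay's origin, centre of its underside. Turned about the socket's x (top swinging along y) it leans either way with its lower edge bearing on the socket; the slots leave the blades play for leans up to about 0.2 rad. Each lean works the blade row on the raised side up a few mm; it is free after some four or more leans to and fro, its middle raised about 2 mm with each.
- holder: Board holder, 1.9 kg, loose on the bench: base 160 mm (x) by 250 mm (y), origin under its middle; the socket is at y = +40 mm. It clamps a green board 148 by 210 mm, top 32 mm above the bench, between rails 16 mm wide and 40 mm high along its two ends in y. Both scraps lie on the board's -y half, 38 to 78 mm from its middle in y, 50 mm or more apart.

How it is judged:
By the outcome, as a careful person would: the job done as asked, in the order asked, and still so for the second after the job is handed in, while the arm keeps its last pose, push and grip.
It also fails if it takes over 69 s, if anything falls off the work surface, if the arm or the gripper's body presses on something with over 40 N, if the wrist force passes 120 N, or if a joint passes its speed limit or range.

ROBOT

A 6-joint arm with a two-finger parallel gripper is mounted at the origin on the work surface. World frame = base frame: x ahead of the robot, y to its left, z up, the work surface at z = 0. Lengths are in m, angles in rad, forces in N, time in s.
With the tool pointing down it reaches from about 0.325 to 0.75 m from the base axis. Payload 7.6 kg.
Tool frame: the origin (TCP) lies between the finger pads; the fingertips stand 22 mm ahead of it and the grasp point (between the pads) lies 3 mm ahead of it; z points along the fingers, y is the line along which they close (so a half turn about z gives the same grasp; the last joint's range is limited). The gripper opens to 85 mm and grips with 20 to 120 N. Pads are 22 mm wide; open, the fingers measure 114 mm over their backs; the gripper's body (76 mm by 85 mm) begins 54 mm behind the grasp point. The pads swing forward as they close: fully open they stand 13 mm farther back than shut.
Start: joints at [1.076, 0.052, 1.401, -0, 1.689, -0.07], TCP at [0.216, 0.478, 0.253] pointing down, gripper open.
Joint ranges: [-2.9, 2.9], [-0.91, 2.17], [0.12, 2.37], [-1.06, 4.2], [0.26, 2.73], [-2.93, 2.93]. Speed limits (rad/s): [2.57, 2.57, 3.01, 3.14, 3.14, 3.14].

INTERFACE

Orientations are given as a rotation vector (axis times angle).
In Python, from workcell import sensors, imaging, order gives the robot as it stands. The module is installed in compiled form; this text tells all that it offers.
- The arm moves only by the shell command python3 -m pendant 'ROWS' [FORCE]. ROWS is JSON, a list of rows, each a list of 3 entries, a list of its own where there are three numbers: the opening, from -1 (shut) to 1 (fully open), so that 0 is half open, then the shift along the tool's x, y, z in mm, then the turn, a rotation vector about the tool's x, y, z in degrees. In form: [[grip, [x, y, z], [ax, ay, az]], ...]. A call has 1 to 12 rows; each row is the pose to reach, as a shift and turn from the pose commanded when the call began, along the tool's axes at that moment; what a row does not reach only later rows make up. A row lasts 1/8 s, in which the tool goes at most 62.5 mm and 10.7 degrees, less where a joint would pass 70% of its speed; a pose out of reach is approached as far as the arm can. A call with a gripper value outside its range is refused whole. The fingers move at their own pace and stop on an object; FORCE is the grip in N (left out, the last holds). Time passes only in rows, so rows that repeat a pose let the fingers close. It gives the time, the measured TCP pose, the force, the opening and the grip force at its end, in the units of the state.
- sensors.get_state(): the state, without advancing time (a new reading comes with each control period).
- imaging.get_image(name): name is "side" or "top" or "wrist"; returns a dict with "pixels" (480x640x3 uint8, red, green, blue), "K" (3x3 intrinsics, pixels), "eye" and "attitude" of the camera in the world. Camera axes: x right, y up, looking along -z (the intrinsics and any distortion apply to the point x, -y, -z); pixel columns grow to the right and rows downward; lengths in m; the calibration is good to about 2 mm. A picture is of the moment at which its call begins. There is no depth.
- order.close_job(): hands the job in; it is judged then, once.
The state is a dict: "t": time; "q": joint angles; "qvel": joint speeds; "joint_torque": joint torques, N m; "ee_pos": TCP position; "orientation": TCP orientation; "force": force on the tool from outside, world axes, zero at the start; "torque": the same for the moment, N m; "finger_gap": opening from 0.0 (shut) to 1.0 (fully open); "grasp_force": force on a finger pad.
Only numpy, scipy, OpenCV 4.12 (cv2) and the standard library are available. Lean on these libraries where they do the work, as an engineer would, in place of code of your own. Each camera call takes 0.05 s, during which the arm holds its last target. There are 200 camera calls.

## Working session

There is one attempt and no reset: what is moved stays moved. The work goes in short steps, Python scripts to look and compute and a shell command to move; the robot and the scene stay as the last step left them, time stands still between calls to the robot, and variables do not carry over. Pictures are saved under pics/ and viewed, at most 14 in all, crops included, and the job is handed in when it is done.

```bash
mkdir -p pics; cat > h.py <<'E'
import numpy as np, cv2, json
from workcell import sensors, imaging, order
def snap(n,f):
    d=imaging.get_image(n); cv2.imwrite('pics/'+f+'.png',cv2.cvtColor(d['pixels'],cv2.COLOR_RGB2BGR))
    np.savez('pics/'+f+'.npz',**{k:v for k,v in d.items()})
    return d
E
python3 - <<'E'
from h import *
s=sensors.get_state();print(s)
for n in('top','side'):
    d=snap(n,n+'0');print({k:(v if k!='pixels' else 0) for k,v in d.items()})
E
```

```text
{'t': 0.0, 'q': array([ 1.07569939e+00,  5.28618168e-02,  1.40172784e+00, -1.69932042e-05,
        1.68859542e+00, -7.03126422e-02]), 'qvel': array([ 5.21198031e-05, -4.72070767e-04,  2.17221969e-03, -9.87464515e-04,
       -4.11146774e-04,  1.12956821e-03]), 'joint_torque': array([ 6.53115058e-04, -3.81656170e+01, -3.60199714e+01, -1.01592691e-04,
        6.02233587e-03,  2.45180524e-05]), 'ee_pos': array([0.21622826, 0.47811341, 0.25245771]), 'orientation': array([-6.62156887e-01, -3.07057939e+00,  2.40914167e-03]), 'force': array([ 0.90846569, -0.35495606,  0.588542  ]), 'torque': array([-0.04116429,  0.05101869, -0.04210006]), 'grasp_force': 0.0, 'finger_gap': 1.0010293800740238}
{'pixels': 0, 'K': array([[592.90294369,   0.        , 316.42811357],
       [  0.        , 592.90294369, 247.85608083],
       [  0.        ,   0.        ,   1.        ]]), 'eye': array([0.50941917, 0.0156909 , 1.63741609]), 'attitude': array([ 0.03937898, -0.04186859, -1.55331754])}
{'pixels': 0, 'K': array([[470.65321514,   0.        , 316.45845497],
       [  0.        , 470.65321514, 239.77846009],
       [  0.        ,   0.        ,   1.        ]]), 'eye': array([ 0.00418227, -0.5591365 ,  0.75043017]), 'attitude': array([ 0.8341887 , -0.34810045, -0.72564973])}
```

View pics/top0.png

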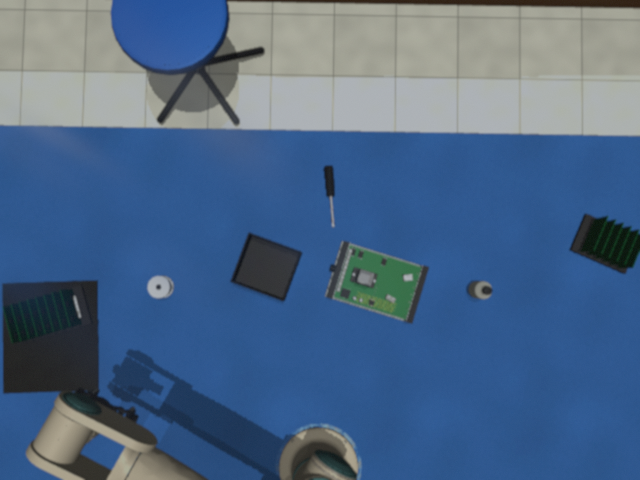

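View pics/side0.png

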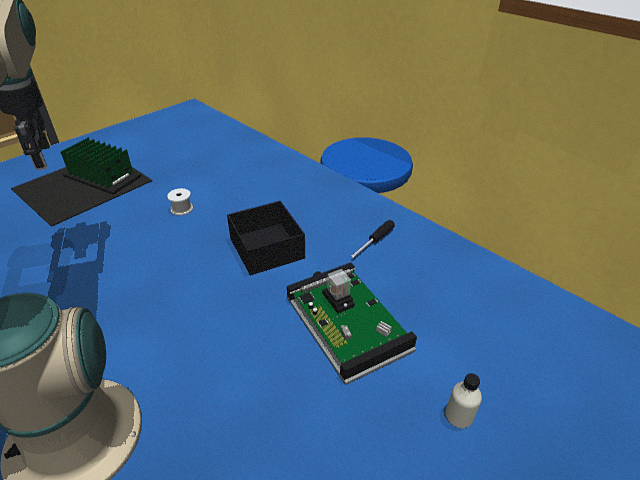

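Top view: the holder is centred near (377,282), with the relay at about (364,277) and the scraps at about (408,277) and (391,298). The bin is at (266,267). The spool is at (160,287), the bottle at (481,290) and the screwdriver at (331,195). I'll enlarge both views of the board.

```bash
python3 - <<'E'
import cv2,numpy as np
a=cv2.imread('pics/top0.png')[230:335,225:435]
a=cv2.resize(a,(798,399),interpolation=cv2.INTER_CUBIC)  #3.8x
b=cv2.imread('pics/side0.png')[255:385,275:425]
cv2.imwrite('pics/c_top.png',a); cv2.imwrite('pics/c_side.png',cv2.resize(b,None,fx=4.5,fy=4.5,interpolation=cv2.INTER_CUBIC))
E
```

```text
(no output)
```

View pics/c_top.png

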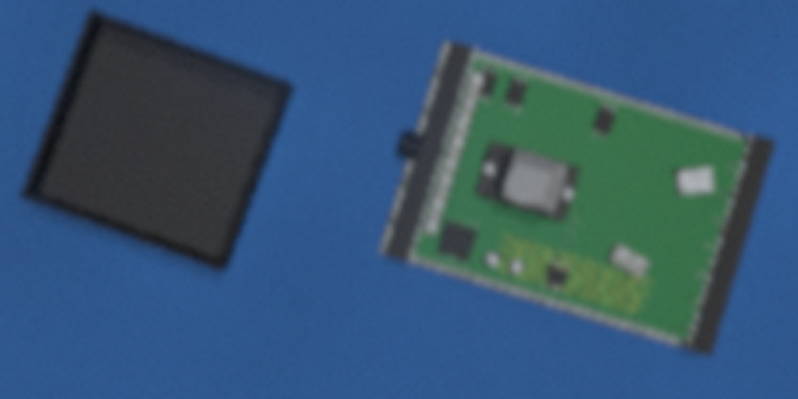

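View pics/c_side.png

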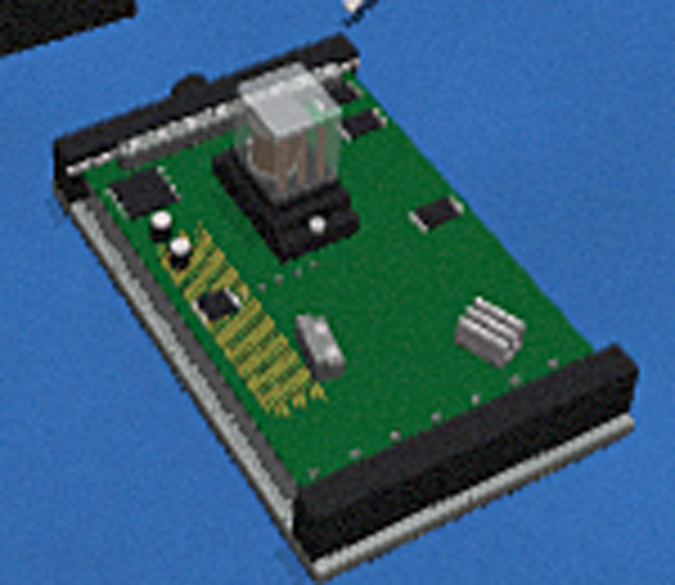

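Top crop:
- Rail corners are at (450,42), (773,140), (712,352) and (383,253).
- The relay top is at about (533,182), and the socket screws are at (489,169) and (568,193).
- The sink scrap is at (696,180) and the strip at (630,260).
- The bin rim corners are at (95,10), (293,86), (222,268) and (25,193).

In the side crop, the sink is at (491,330), the strip at (320,345) and the relay top at (290,95).

```bash
cat >> h.py <<'E'
from scipy.spatial.transform import Rotation as R
def ray(d,uv,z):
    K=d['K'];p=np.linalg.inv(K)@[uv[0],uv[1],1];v=R.from_rotvec(d['attitude']).apply([p[0],-p[1],-p[2]])
    e=d['eye'];return e+v*(z-e[2])/v[2]
def proj(d,P):
    c=R.from_rotvec(d['attitude']).inv().apply(np.asarray(P)-d['eye']);q=d['K']@[c[0],-c[1],-c[2]];return q[:2]/q[2]
def rel(Pt,yawy,s=None,tilt=None):
    """shift (mm) & turn(deg) in tool axes to bring TCP to Pt pointing down w/ tool y along angle yawy(world) mod pi"""
    s=s or sensors.get_state();R0=R.from_rotvec(s['orientation'])
    best=None
    for k in (0,np.pi):
        y=np.array([np.cos(yawy+k),np.sin(yawy+k),0]);z=np.array([0,0,-1.]);x=np.cross(y,z)
        R1=R.from_matrix(np.c_[x,y,z]);t=(R0.inv()*R1).as_rotvec(degrees=True)
        if best is None or np.linalg.norm(t)<np.linalg.norm(best):best=t
    return np.round(R0.inv().apply(np.asarray(Pt)-s['ee_pos'])*1000,1),np.round(best,1)
E
python3 - <<'E'
from h import *
d=np.load('pics/top0.npz');s=np.load('pics/side0.npz')
T=lambda u,v,z:ray(d,(224.6+u/3.8+.1,229.6+v/3.8+.1),z)
S=lambda u,v,z:ray(s,(274.6+u/4.5,254.6+v/4.5),z)
hc=[T(*c,.040) for c in((450,42),(773,140),(712,352),(383,253))]
print('holder',np.mean(hc,0),[np.linalg.norm(hc[i]-hc[i-1]).round(3) for i in range(4)])
for a,b in((1,0),(2,3)):v=hc[b]-hc[a];print('y yaw',np.arctan2(v[1],v[0]))
bc=[T(*c,.075) for c in((95,10),(293,86),(222,268),(25,193))]
print('bin',np.mean(bc,0),[np.linalg.norm(bc[i]-bc[i-1]).round(3) for i in range(4)])
print('relay',T(533,182,.099),'side',S(290,95,.099))
print('socket',T(528.5,181,.049))
a,b=T(489,169,.049),T(568,193,.049);v=a-b;print(np.arctan2(v[1],v[0]))
print('sink',T(696,180,.046),S(491,320,.046)); print('strip',T(630,260,.044),S(320,340,.043))
for n,p,z in(('spool',(160,287),.046),('bottle',(485,290),.1),('sdr',(331,195),.01)):print(n,ray(d,p,z))
y=np.arctan2(*(v[[1,0]]))
E
```

```text
holder [ 0.50478793 -0.15110709  0.04      ] [np.float64(0.157), np.float64(0.239), np.float64(0.156), np.float64(0.242)]
y yaw 1.2926661331197167
y yaw 1.296233549810739
bin [0.53965386 0.14462878 0.075     ] [np.float64(0.136), np.float64(0.148), np.float64(0.135), np.float64(0.146)]
relay [ 0.5142537 -0.1131681  0.099    ] side [ 0.51643655 -0.11010977  0.099     ]
socket [ 0.51506011 -0.11417789  0.049     ]
1.2929492855776503
sink [ 0.51779139 -0.23262325  0.046     ] [ 0.51826775 -0.22911735  0.046     ]
strip [ 0.46065567 -0.18689046  0.044     ] [ 0.45976114 -0.18354753  0.043     ]
spool [0.47991769 0.43079368 0.046     ]
bottle [ 0.48748091 -0.42421453  0.1       ]
sdr [ 0.74071119 -0.02391674  0.01      ]
```

```bash
python3 - <<'E'
from h import *
print(rel([.49,-.205,.25],1.294))
E
```

```text
(array([-531. , -509.6,    3.2]), array([-0.1, -0. , -8.5]))
```

```bash
python3 -m pendant '[[1,[-531,-510,3],[0,0,-8.5]],[1,[-531,-510,3],[0,0,-8.5]],[1,[-531,-510,3],[0,0,-8.5]],[1,[-531,-510,3],[0,0,-8.5]],[1,[-531,-510,3],[0,0,-8.5]],[1,[-531,-510,3],[0,0,-8.5]],[1,[-531,-510,3],[0,0,-8.5]],[1,[-531,-510,3],[0,0,-8.5]],[1,[-531,-510,3],[0,0,-8.5]],[1,[-531,-510,3],[0,0,-8.5]],[1,[-531,-510,3],[0,0,-8.5]],[1,[-531,-510,3],[0,0,-8.5]]]' 30
python3 - <<'E'
from h import *
s=sensors.get_state();print(s['q'],s['ee_pos'])
E
```

```text
t: 1.6
ee_pos: [0.4902, -0.2075, 0.2495]
orientation: [-0.435, -3.11, -0.001]
force: [-0.8, 0.7, -0.0]
finger_gap: 1.001
grasp_force: 0.0
[-4.69885241e-01  7.46509430e-02  1.38474146e+00  1.09078356e-04
  1.68321315e+00 -1.76293244e+00] [ 0.49019062 -0.20751262  0.24954183]
```

```bash
python3 - <<'E'
from h import *
snap('wrist','w1')
E
```

```text
(no output)
```

View pics/w1.png

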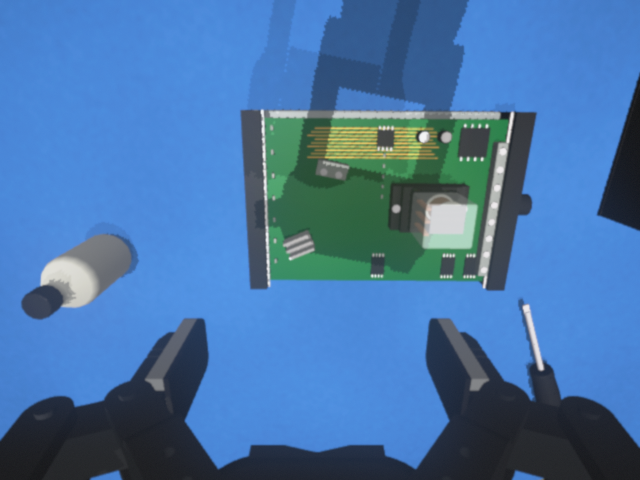

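The wrist view shows the sink scrap at (299,245), the strip at (333,170) and the relay top at about (448,226). I'll enlarge it for the angles.

```bash
python3 - <<'E'
import cv2
b=cv2.imread('pics/w1.png')[145:275,270:500]  # 3.4x
b=cv2.resize(b,(782,442),interpolation=cv2.INTER_CUBIC)
cv2.imwrite('pics/c_w1.png',b)
E
```

```text
(no output)
```

View pics/c_w1.png

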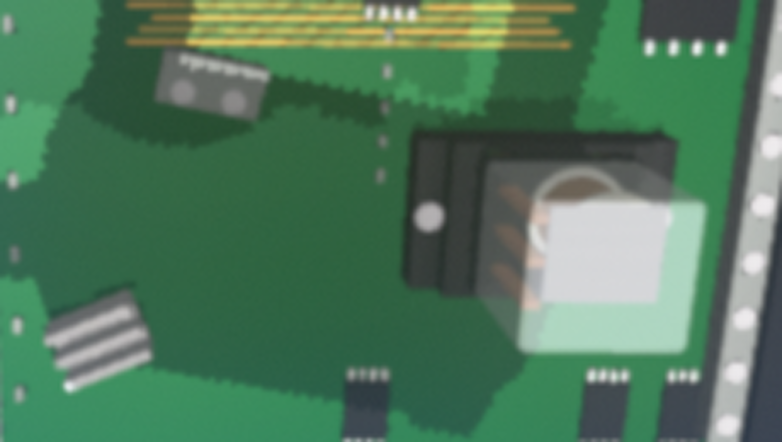

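```bash
python3 - <<'E'
from h import *
d=np.load('pics/w1.npz');print(d['eye'],d['attitude'])
W=lambda u,v,z:ray(d,(269.6+u/3.4+.1,144.6+v/3.4+.1),z)
A=lambda a,b:np.arctan2(b[1]-a[1],b[0]-a[0])
f=[(W(52,337,.046),W(130,308,.046)),(W(62,362,.046),W(143,332,.046)),(W(68,388,.046),W(151,355,.046))]
for a,b in f:print('fin',(a+b)/2,np.linalg.norm(b-a),A(a,b))
print('fin gray edge',W(88,306,.046),W(88,306,.032))
for z in(.041,.032):
  c=[W(*p,z) for p in((163,50),(270,74),(256,122),(154,100))]
  print('strip',z,np.mean(c,0),[np.linalg.norm(c[i]-c[i-1]).round(4) for i in range(4)],A(c[0],c[1]),A(c[3],c[2]))
print('ridge/pins',(W(183,60,.045)+W(268,77,.045))/2)
c=[W(*p,.099) for p in((541,200),(705,205),(688,352),(520,350))]
print('relay',np.mean(c,0),[np.linalg.norm(c[i]-c[i-1]).round(4) for i in range(4)],A(c[0],c[1]),A(c[3],c[2]))
print('socket',W(418,130,.049),W(676,138,.049),A(W(418,130,.049),W(676,138,.049)))
t=[W(429,217,.049)];print('screw',t)
for n,P in(('screwpred',np.array([.5157,-.1126,.049])),):
  u=np.array([np.cos(1.294),np.sin(1.294),0]);print(P-u*.0285)
E
```

```text
[ 0.4086679  -0.18445366  0.37020658] [-0.28514905 -0.21600115  1.2805365 ]
fin [ 0.5102781  -0.23184117  0.046     ] 0.02195175652180371 1.665259969394062
fin [ 0.51759974 -0.23091607  0.046     ] 0.022930065462741324 1.6665129174088784
fin [ 0.52469326 -0.23112386  0.046     ] 0.023905769166420187 1.6936516120238205
fin gray edge [ 0.50573374 -0.23123513  0.046     ] [ 0.50992527 -0.23325527  0.032     ]
strip 0.041 [ 0.46063159 -0.18580645  0.041     ] [np.float64(0.0125), np.float64(0.0272), np.float64(0.0124), np.float64(0.0262)] 1.0756593025571706 1.0811222863911283
strip 0.032 [ 0.4620522  -0.18584343  0.032     ] [np.float64(0.0129), np.float64(0.028), np.float64(0.0127), np.float64(0.0269)] 1.0756593025571701 1.0811222863911283
ridge/pins [ 0.45671607 -0.18116367  0.045     ]
relay [ 0.51484923 -0.11292267  0.099     ] [np.float64(0.0337), np.float64(0.0348), np.float64(0.0331), np.float64(0.0369)] 1.2621091704742506 1.2804904479940298
socket [ 0.48352883 -0.13960946  0.049     ] [ 0.5028721  -0.07894488  0.049     ] 1.2621313866091548
screw [array([ 0.5058047 , -0.14161223,  0.049     ])]
[ 0.50791165 -0.14001517  0.049     ]
```

```bash
python3 - <<'E'
from h import *
print(rel([.5175,-.2312,.056],.10))
E
```

```text
(array([-31.4, -11.2, 192.3]), array([-0.1, -0. , 68.2]))
```

```bash
python3 -m pendant '[[0,[-31,-11,60],[0,0,68]],[0,[-31,-11,110],[0,0,68]],[0,[-31,-11,130],[0,0,68]],[0,[-31,-11,130],[0,0,68]],[0,[-31,-11,130],[0,0,68]],[0,[-31,-11,130],[0,0,68]],[0,[-31,-11,130],[0,0,68]],[0,[-31,-11,150],[0,0,68]],[0,[-31,-11,165],[0,0,68]],[0,[-31,-11,165],[0,0,68]]]' 30
python3 - <<'E'
from h import *
s=sensors.get_state();print(rel([.5175,-.2312,.056],.10))
snap('wrist','w2')
d=np.load('pics/w2.npz')
p=[.5175,-.2312,.046];print(proj(d,p))
T=s['ee_pos']+R.from_rotvec(s['orientation']).apply([0,0,.022]);print('tip',T,proj(d,T))
E
```

```text
t: 2.9
ee_pos: [0.5159, -0.2237, 0.0835]
orientation: [-2.096, -2.335, 0.001]
force: [-0.5, 0.4, -0.3]
finger_gap: 0.503
grasp_force: 0.0
(array([-7.7,  0.9, 27.4]), array([-0.2, -0.1,  0.4]))
[319.00693671 317.64969552]
tip [ 0.51579415 -0.22363213  0.06146283] [317.07860654 320.33350836]
```

View pics/w2.png

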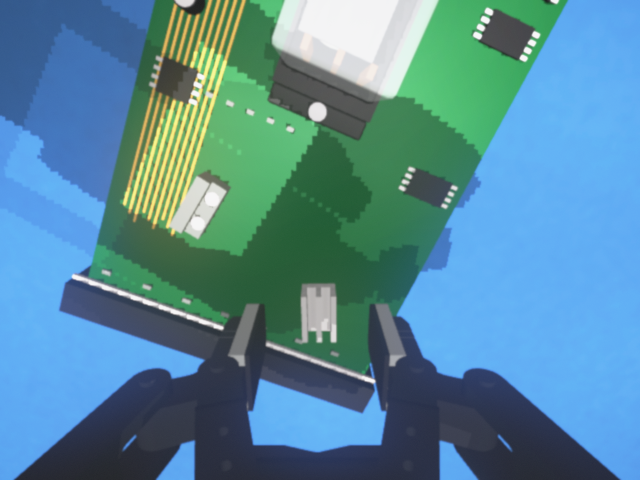

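The sink is centred at about (319,313), as predicted, and sits squarely between the fingers, whose tips are at x≈250 and x≈385. I'll check how the arm has settled before the last descent.

```bash
python3 -m pendant '[[0,[-7.5,1,10],[0,0,0]],[0,[-7.5,1,20],[0,0,0]],[0,[-7.5,1,20],[0,0,0]]]'
python3 - <<'E'
from h import *
for i in range(2):print(rel([.5175,-.2312,.056],.10)); imaging.get_image('top')
E
```

```text
t: 3.32
ee_pos: [0.5179, -0.2313, 0.0639]
orientation: [-2.098, -2.336, 0.001]
force: [-0.5, -0.4, -0.9]
finger_gap: 0.499
grasp_force: 0.0
(array([ 0.2, -0.4,  7.9]), array([-0.1, -0.1,  0.4]))
(array([ 0.3, -0.7,  8.6]), array([-0.1, -0. ,  0.4]))
```

Good (there are a few mm of noise). Next I descend, grip and lift.

```bash
python3 -m pendant '[[0,[0,0,4],[0,0,0]],[0,[0,0,8],[0,0,0]],[-0.5,[0,0,8],[0,0,0]],[-1,[0,0,8],[0,0,0]],[-1,[0,0,8],[0,0,0]],[-1,[0,0,8],[0,0,0]],[-1,[0,0,8],[0,0,0]]]' 30

```

```text
t: 4.3
ee_pos: [0.5186, -0.2315, 0.0573]
orientation: [2.099, 2.338, 0.0]
force: [0.1, -1.0, -0.1]
finger_gap: 0.175
grasp_force: 32.0
```

```bash
python3 - <<'E'
from h import *
print(rel([.54,.142,.07],.10))
E
```

```text
(array([369.1,  61.4, -12.7]), array([ 0. , -0. ,  0.4]))
```

```bash
python3 -m pendant '[[-1,[0,0,-30],[0,0,0]],[-1,[0,0,-80],[0,0,0]],[-1,[30,5,-110],[0,0,0]],[-1,[85,15,-110],[0,0,0]],[-1,[140,25,-110],[0,0,0]],[-1,[195,35,-110],[0,0,0]],[-1,[250,45,-110],[0,0,0]],[-1,[305,53,-110],[0,0,0]],[-1,[350,60,-110],[0,0,0]],[-1,[369,61,-100],[0,0,0]],[-1,[369,61,-60],[0,0,0]],[-1,[369,61,-25],[0,0,0]]]'
python3 - <<'E'
from h import *
print(rel([.54,.142,.07],.10))
E
```

```text
t: 5.8
ee_pos: [0.5392, 0.1414, 0.0805]
orientation: [-2.099, -2.337, 0.001]
force: [-0.3, 0.1, 0.3]
finger_gap: 0.177
grasp_force: 32.0
(array([ 0.5,  0.8, 10.5]), array([-0. ,  0. ,  0.4]))
```

```bash
python3 -m pendant '[[-1,[0,0,12],[0,0,0]],[-1,[0,0,12],[0,0,0]],[-0.2,[0,0,12],[0,0,0]],[-0.2,[0,0,12],[0,0,0]],[0,[0,0,12],[0,0,0]],[0,[0,0,-30],[0,0,0]],[0,[0,0,-80],[0,0,0]],[0,[0,0,-80],[0,0,0]]]'
python3 - <<'E'
from h import *
print(rel([.4608,-.1857,.085],-.493));d=snap('side','s2');print(proj(d,[.54,.142,0.01]))
cv2.imwrite('pics/c_s2.png',cv2.resize(cv2.imread('pics/s2.png')[180:390,180:440],(780,630)[:2] and (742,600)))
E
```

```text
t: 6.8
ee_pos: [0.5418, 0.1423, 0.1678]
orientation: [2.095, 2.333, 0.012]
force: [-0.3, 0.3, -0.8]
finger_gap: 0.498
grasp_force: 0.0
(array([-317.5, -116.6,   81.4]), array([ 0.5, -0.2, 34.4]))
[268.82895325 246.11420892]
```

View pics/c_s2.png

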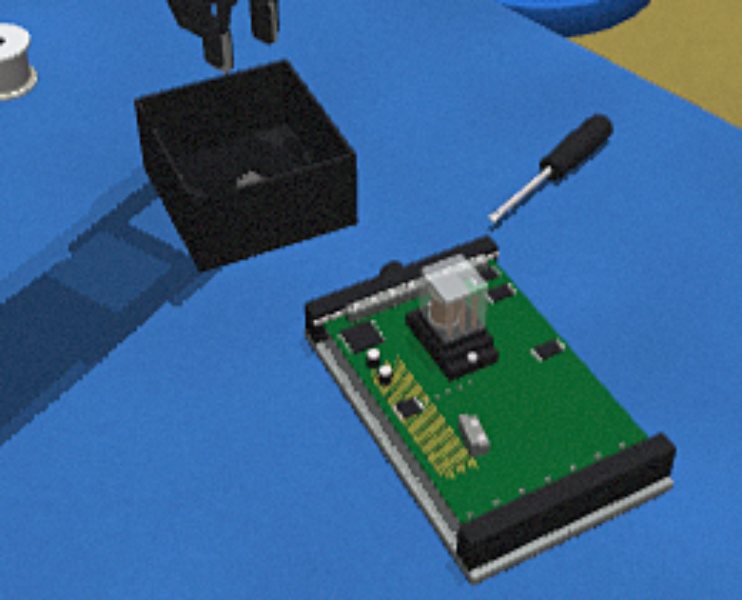

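The sink scrap is in the bin at about (250,180) in the crop, and the strip is untouched on the board at (475,433). Now the strip.

```bash
python3 -m pendant '[[0,[-50,-18,0],[0,0,8]],[0,[-105,-38,0],[0,0,16]],[0,[-160,-58,0],[0,0,24]],[0,[-215,-78,0],[0,0,32]],[0,[-270,-98,0],[0,0,34.4]],[0,[-317.5,-116.6,0],[0,0,34.4]],[0,[-317.5,-116.6,20],[0,0,34.4]],[0,[-317.5,-116.6,60],[0,0,34.4]],[0,[-317.5,-116.6,82],[0,0,34.4]],[0,[-317.5,-116.6,82],[0,0,34.4]]]'
python3 - <<'E'
from h import *
imaging.get_image('top')
s=sensors.get_state();print(rel([.4608,-.1857,.056],-.493),s['q'][5])
d=snap('wrist','w3');print(proj(d,[.4608,-.1857,.043]))
T=s['ee_pos']+R.from_rotvec(s['orientation']).apply([0,0,.022]);print(proj(d,T))
E
```

```text
t: 8.1
ee_pos: [0.456, -0.1854, 0.0773]
orientation: [-2.692, -1.61, 0.005]
force: [-0.4, -0.5, 1.1]
finger_gap: 0.506
grasp_force: 0.0
(array([ 2. ,  3.3, 23.2]), array([-0.2,  0. ,  0. ])) 0.031586838876346314
[324.26573574 300.05542196]
[316.97857582 320.1412206 ]
```

View pics/w3.png

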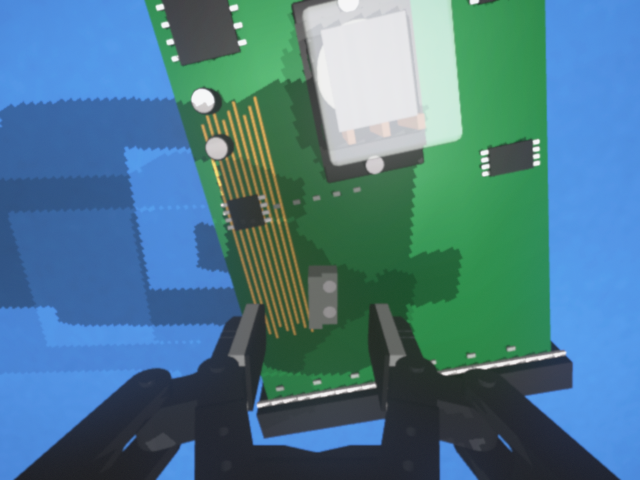

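The strip's top is centred at about (322,297), close to the predicted (324,300), and it's aligned with the pads. I'll shift (2,3,22), grip, lift, and go to the bin.

```bash
python3 -m pendant '[[0,[2,3,8],[0,0,0]],[0,[2,3,16],[0,0,0]],[0,[2,3,21],[0,0,0]],[0,[2,3,21],[0,0,0]],[-0.5,[2,3,21],[0,0,0]],[-1,[2,3,21],[0,0,0]],[-1,[2,3,21],[0,0,0]],[-1,[2,3,21],[0,0,0]],[-1,[2,3,21],[0,0,0]],[-1,[2,3,0],[0,0,0]]]' 30
python3 - <<'E'
from h import *
print(rel([.54,.155,.07],-.493))
E
```

```text
t: 9.45
ee_pos: [0.4603, -0.1854, 0.0788]
orientation: [-2.693, -1.611, 0.003]
force: [0.8, 0.3, 0.2]
finger_gap: 0.136
grasp_force: 29.7
(array([337.6, -90.9,   9.1]), array([-0.2, -0. ,  0. ]))
```

```bash
python3 -m pendant '[[-1,[0,0,-50],[0,0,0]],[-1,[20,-5,-95],[0,0,0]],[-1,[75,-20,-95],[0,0,0]],[-1,[130,-35,-95],[0,0,0]],[-1,[185,-50,-95],[0,0,0]],[-1,[240,-65,-95],[0,0,0]],[-1,[295,-80,-95],[0,0,0]],[-1,[337,-91,-90],[0,0,0]],[-1,[337,-91,-60],[0,0,0]],[-1,[337,-91,-20],[0,0,0]],[-1,[337,-91,10],[0,0,0]],[-1,[337,-91,10],[0,0,0]]]'
python3 -m pendant '[[-0.2,[0,0,0],[0,0,0]],[-0.2,[0,0,0],[0,0,0]],[0,[0,0,0],[0,0,0]],[0,[0,0,-45],[0,0,0]],[0.5,[0,0,-100],[0,0,0]],[1,[0,0,-130],[0,0,0]],[1,[0,0,-130],[0,0,0]]]'
python3 - <<'E'
from h import *
imaging.get_image('top')
s=sensors.get_state();print(s['ee_pos'],rel([.5152,-.1129,.15],1.290),s['q'])
d=snap('side','s3')
cv2.imwrite('pics/c_s3.png',cv2.resize(cv2.imread('pics/s3.png')[180:390,180:440],(742,600)))
E
```

```text
t: 10.95
ee_pos: [0.5388, 0.1536, 0.0673]
orientation: [-2.694, -1.611, 0.009]
force: [-0.1, -0.7, 0.9]
finger_gap: 0.136
grasp_force: 29.6
t: 11.82
ee_pos: [0.5419, 0.1543, 0.204]
orientation: [2.694, 1.611, 0.01]
force: [-0.2, -0.2, -0.5]
finger_gap: 1.006
grasp_force: 0.0
[0.54103628 0.15406824 0.20133993] (array([-247.5,  103.5,   51.1]), array([ 0. , -0.2, 77.8])) [2.11733566e-01 1.76653384e-01 1.36975625e+00 1.00998398e-04
 1.59260662e+00 7.04609155e-01]
```

View pics/c_s3.png

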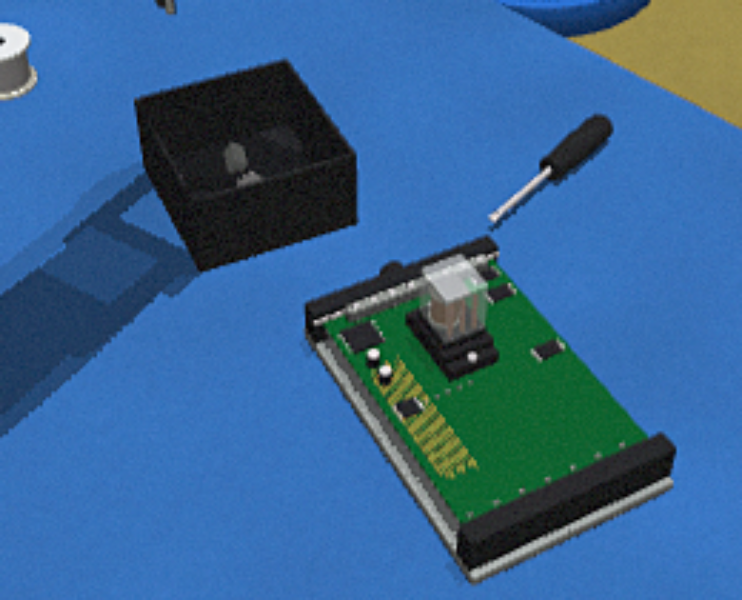

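Both scraps are in the bin, at (235,157) and (248,180), the board is clear, and the holder hasn't moved. I'll hover over the relay with the fingers closing along the socket's y.

```bash
python3 -m pendant '[[1,[-45,19,0],[0,0,10]],[1,[-95,40,0],[0,0,20]],[1,[-145,61,0],[0,0,30]],[1,[-195,82,0],[0,0,40]],[1,[-247.5,103.5,10],[0,0,50]],[1,[-247.5,103.5,30],[0,0,60]],[1,[-247.5,103.5,40],[0,0,70]],[1,[-247.5,103.5,51],[0,0,77.8]],[1,[-247.5,103.5,61],[0,0,77.8]],[1,[-247.5,103.5,61],[0,0,77.8]],[1,[-247.5,103.5,61],[0,0,77.8]]]' 80
python3 - <<'E'
from h import *
for i in range(4):
  imaging.get_image('top');s=sensors.get_state();print(s['ee_pos'],rel([.5152,-.1129,.082],1.290))
print(s['q'])
d=snap('wrist','w4')
for P in([.5152,-.1129,.099],[.5152,-.1129,.049]):print(proj(d,P))
u=np.array([np.cos(1.29),np.sin(1.29),0]);v=np.array([u[1],-u[0],0])
for a,b in((1,1),(1,-1),(-1,-1),(-1,1)):print(proj(d,np.array([.5152,-.1129,.099])+a*u*.019+b*v*.0175))
T=s['ee_pos']+R.from_rotvec(s['orientation']).apply([0,0,.01])
print('tip',proj(d,T),proj(d,T+u*.0425),proj(d,T-u*.0425))
E
```

```text
t: 13.3
ee_pos: [0.5148, -0.113, 0.1393]
orientation: [-3.111, 0.436, 0.0]
force: [0.3, -0.1, 0.1]
finger_gap: 1.001
grasp_force: 0.0
[ 0.51493388 -0.11301454  0.13963149] (array([ 0.2, -0.2, 57.6]), array([-0. , -0. ,  0.1]))
[ 0.51498094 -0.1130351   0.13975877] (array([ 0.1, -0.2, 57.8]), array([-0. , -0. ,  0.1]))
[ 0.51496946 -0.11306113  0.13975932] (array([ 0.1, -0.2, 57.8]), array([-0. , -0.1,  0.1]))
[ 0.51495174 -0.113076    0.1397583 ] (array([ 0.1, -0.2, 57.8]), array([-0. , -0.1,  0.1]))
[-2.86255520e-01  1.24029085e-01  1.55345158e+00  1.09635569e-04
  1.46322409e+00  1.56399474e+00]
[315.96600434 298.8046822 ]
[316.13966944 259.09447775]
[273.81840816 263.87479705]
[276.32445019 331.45270717]
[355.5221064 331.5868626]
[358.20052157 264.02114249]
tip [316.41188624 336.00095195] [207.44591154 335.8166628 ] [425.3636696  336.18521709]
```

View pics/w4.png

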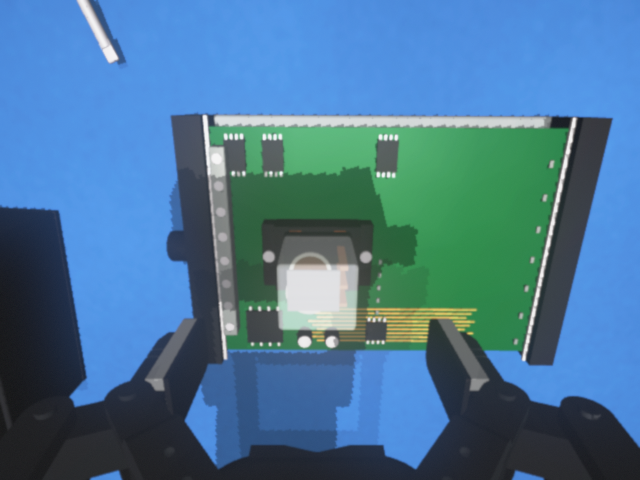

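The relay top is centred at about (318,297), and the screws at (269,257) and (366,257) are level. That matches the prediction to within 0.5 mm. I'll descend and grip.

```bash
python3 -m pendant '[[1,[0,0.5,20],[0,0,0]],[1,[0,0.5,40],[0,0,0]],[1,[0,0.5,52],[0,0,0]],[1,[0,0.5,58],[0,0,0]],[0.5,[0,0.5,58],[0,0,0]],[0.3,[0,0.5,58],[0,0,0]],[0,[0,0.5,58],[0,0,0]],[-0.2,[0,0.5,58],[0,0,0]],[-1,[0,0.5,58],[0,0,0]],[-1,[0,0.5,58],[0,0,0]],[-1,[0,0.5,58],[0,0,0]]]' 80
python3 - <<'E'
from h import *
for i in range(2):
  imaging.get_image('top');s=sensors.get_state();print(s['ee_pos'],s['orientation'],s['force'],s['torque'],s['finger_gap'],s['grasp_force'])
E
```

```text
t: 14.92
ee_pos: [0.5151, -0.1133, 0.0821]
orientation: [-3.111, 0.438, -0.002]
force: [-0.3, 2.6, 5.9]
finger_gap: 0.432
grasp_force: 81.9
[ 0.51505153 -0.11333473  0.08204818] [-3.11052828e+00  4.37981683e-01 -2.04687665e-03] [-1.20338599  2.78597244  5.95977929] [ 0.40960285  0.06964983 -0.00953122] 0.432057743276846 81.9127357006073
[ 0.51504743 -0.1133402   0.08204811] [-3.11049738e+00  4.38022439e-01 -2.05467767e-03] [-0.84170702  3.39092794  5.93529024] [ 0.36917998  0.11428368 -0.04447261] 0.43245148005388767 81.9120705127716
```

```bash
python3 -m pendant '[[-1,[0,1.2,-0.6],[2,0,0]],[-1,[0,2.3,-1.2],[4,0,0]],[-1,[0,3.5,-1.8],[6,0,0]],[-1,[0,4.6,-2.3],[8,0,0]],[-1,[0,4.6,-2.3],[8,0,0]],[-1,[0,4.6,-2.3],[8,0,0]]]'
cat >> h.py <<'E'
R0=R.from_rotvec([-3.1105,.438,-.002]);P0=np.array([.51505,-.11334,.08205])
def st():
    s=sensors.get_state();r=R0.inv()*R.from_rotvec(s['orientation'])
    o=s['ee_pos']+R.from_rotvec(s['orientation']).apply([0,0,.033])-(P0+R0.apply([0,0,.033]))
    print('turn',np.round(r.as_rotvec(degrees=True),2),'under shift tool mm',np.round(R0.inv().apply(o)*1000,2),'F',np.round(R0.inv().apply(s['force']),1),'T',np.round(R0.inv().apply(s['torque']),2),s['finger_gap'].round(3))
E
python3 -c 'from h import *;st()'
```

```text
t: 15.78
ee_pos: [0.5137, -0.118, 0.0841]
orientation: [-2.972, 0.419, -0.032]
force: [1.0, 3.4, 6.4]
finger_gap: 0.435
grasp_force: 82.3Traceback (most recent call last):
  File "<string>", line 1, in <module>
    from h import *;st()
                    ~~^^
  File "h.py", line 26, in st
    print('turn',np.round(r.as_rotvec(degrees=True),2),'under shift tool mm',np.round(R0.inv().apply(o)*1000,2),'F',np.round(R0.inv().apply(s['force']),1),'T',np.round(R0.inv().apply(s['torque']),2),s['finger_gap'].round(3))
                                                                                                                                                                                                       ^^^^^^^^^^^^^^^^^^^^^
AttributeError: 'float' object has no attribute 'round'
```

```bash
sed -i "s/s\['finger_gap'\].round(3)/s['finger_gap']/" h.py; python3 -c 'from h import *;st()'
python3 -m pendant '[[-1,[0,-2.4,-0.4],[-4,0,0]],[-1,[0,-4.7,-0.75],[-8,0,0]],[-1,[0,-7.1,-0.9],[-12,0,0]],[-1,[0,-9.4,-0.8],[-16,0,0]],[-1,[0,-9.4,-0.8],[-16,0,0]],[-1,[0,-9.4,-0.8],[-16,0,0]]]'
python3 -c 'from h import *;st()'
```

```text
turn [ 8.09 -0.    0.04] under shift tool mm [-0.    0.24 -2.4 ] F [ 0.1 -3.6 -6.4] T [0.45 0.08 0.01] 0.4351621060901756
t: 16.52
ee_pos: [0.5158, -0.1086, 0.0846]
orientation: [2.977, -0.419, -0.03]
force: [5.0, 4.7, -6.0]
finger_gap: 0.435
grasp_force: 82.4
turn [-7.83 -0.12 -0.01] under shift tool mm [-0.65 -0.31 -2.81] F [ 3.5 -5.9  6.1] T [ 1.13  0.81 -0.09] 0.43509440610485295
```

```bash
python3 -m pendant '[[-1,[0,0,0],[0,0,0]],[-1,[0,0,0],[0,0,0]]]' >/dev/null; python3 -c 'from h import *;st()'
```

```text
turn [-7.8  -0.11  0.01] under shift tool mm [-0.63 -0.32 -2.83] F [ 4.1 -6.6  5.1] T [ 1.18  0.86 -0.18] 0.43878667920644215
```

```bash
python3 -m pendant '[[-1,[0,0,0],[0,0,0]],[-1,[0,2.4,-0.9],[4,0,0]],[-1,[0,4.7,-1.6],[8,0,0]],[-1,[0,7.1,-2.1],[12,0,0]],[-1,[0,9.4,-2.4],[16,0,0]],[-1,[0,9.4,-2.4],[16,0,0]]]' 110
python3 -c 'from h import *;st()'
```

```text
t: 17.52
ee_pos: [0.512, -0.1189, 0.0875]
orientation: [-2.972, 0.423, -0.025]
force: [1.7, -2.4, -11.2]
finger_gap: 0.429
grasp_force: 112.2
turn [ 8.   -0.24  0.19] under shift tool mm [-1.49  1.61 -5.8 ] F [ 2.3  1.9 11.2] T [-0.59  0.62  0.05] 0.4286298967255408
```

```bash
cat >> h.py <<'E'
def chk(ref='pics/s3.npz'):
    a=cv2.cvtColor(np.load(ref)['pixels'],cv2.COLOR_RGB2GRAY);b=cv2.cvtColor(imaging.get_image('side')['pixels'],cv2.COLOR_RGB2GRAY)
    for x0,y0,x1,y1 in((330,325,420,385),(290,290,330,330)):  # -y end of holder; left edge
        t=a[y0:y1,x0:x1];w=b[y0-8:y1+8,x0-8:x1+8];m=cv2.matchTemplate(w,t,cv2.TM_CCOEFF_NORMED);_,v,_,l=cv2.minMaxLoc(m);i,j=l[1],l[0]
        dx=(m[i,j+1]-m[i,j-1])/(2*(2*m[i,j]-m[i,j+1]-m[i,j-1]));dy=(m[i+1,j]-m[i-1,j])/(2*(2*m[i,j]-m[i+1,j]-m[i-1,j]))
        print('holder px',round(j-8+dx,2),round(i-8+dy,2),round(v,3))
E
python3 -c 'from h import *;chk()'
python3 -m pendant '[[-1,[0,-2.4,-0.7],[-4,0,0]],[-1,[0,-4.8,-1.2],[-8,0,0]],[-1,[0,-7.2,-1.6],[-12,0,0]],[-1,[0,-9.6,-1.8],[-16,0,0]],[-1,[0,-9.6,-1.8],[-16,0,0]]]'
python3 -c 'from h import *;st();chk()'
```

```text
holder px -0.01 0.05 0.933
holder px -0.33 0.49 0.734
t: 18.2
ee_pos: [0.5162, -0.1077, 0.0928]
orientation: [2.974, -0.416, -0.029]
force: [-0.4, -0.2, -0.6]
finger_gap: 0.431
grasp_force: 113.5
turn [-8.03 -0.06 -0.12] under shift tool mm [ -0.47  -1.17 -11.11] F [-0.3  0.3  0.6] T [ 0.09 -0.05 -0.  ] 0.4310602331886584
holder px 0.03 0.08 0.947
holder px -0.08 0.64 0.711
```

```bash
python3 -m pendant '[[-1,[0,0.3,-2],[0,0,0]],[-1,[0,0.7,-5],[0,0,0]],[-1,[0.5,2.5,-5.5],[3,0,0]],[-1,[0.5,4.5,-5.5],[6,0,0]],[-1,[0.5,6.5,-5],[8,0,0]],[-1,[0.5,6.5,-5],[8,0,0]],[-1,[0.5,6.5,-5],[8,0,0]]]'
python3 - <<'E'
from h import *
st();chk();d=snap('side','s4');b=cv2.imread('pics/s4.png')[180:390,180:440]
z=cv2.imread('pics/s4.png')[250:330,310:390]
o=np.zeros((600,800,3),np.uint8);o[:323,:400]=cv2.resize(b,(400,323));o[:400,400:]=cv2.resize(z,(400,400),interpolation=cv2.INTER_CUBIC)
w=snap('wrist','w5');o[330:600,0:360]=cv2.resize(cv2.imread('pics/w5.png'),(360,270));cv2.imwrite('pics/c4.png',o)
E
```

```text
t: 19.12
ee_pos: [0.5148, -0.1145, 0.0983]
orientation: [3.11, -0.438, -0.0]
force: [-0.3, -0.0, -1.8]
finger_gap: 0.427
grasp_force: 113.6
turn [-0.05 -0.07  0.01] under shift tool mm [  0.08   1.16 -16.28] F [-0.3  0.1  1.8] T [ 0.03  0.03 -0.  ] 0.4267080151742605
holder px 0.03 0.08 0.947
holder px -0.11 0.53 0.732
```

View pics/c4.png

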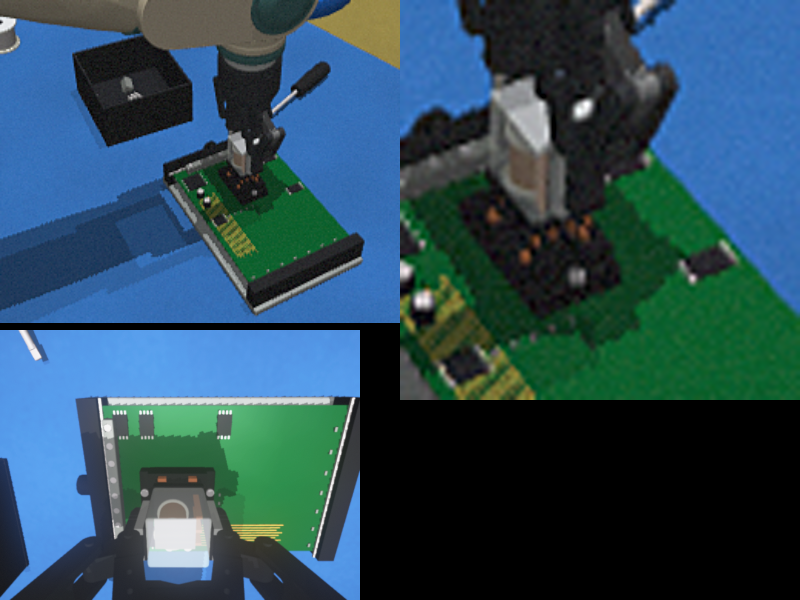

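The relay is held upright and square in the fingers above the socket. The socket contacts show copper below it, the holder hasn't moved, and both scraps are in the bin. I'll trim the 1 mm offset, settle and check the force.

```bash
python3 -m pendant '[[-1,[0,-1.2,-1],[0,0,0]],[-1,[0,-1.2,-1],[0,0,0]],[-1,[0,-1.2,-1],[0,0,0]],[-1,[0,-1.2,-1],[0,0,0]]]' && python3 - <<'E'
from h import *
st();a=np.load('pics/top0.npz')['pixels'].astype(int);b=imaging.get_image('top')['pixels'].astype(int)
D=abs(a-b).sum(2)
for n,(x,y) in dict(spool=(160,287),bottle=(481,290),sdr=(331,195),bin=(266,267)).items():print(n,D[y-18:y+18,x-16:x+16].mean().round(1))
E
```

```text
t: 19.77
ee_pos: [0.5152, -0.1133, 0.0993]
orientation: [-3.111, 0.438, 0.0]
force: [0.4, 0.2, -0.9]
finger_gap: 0.431
grasp_force: 113.6
turn [-0.03 -0.07  0.01] under shift tool mm [  0.09  -0.05 -17.28] F [ 0.3 -0.3  0.9] T [-0.04  0.03  0.06] 0.4311433956487914
spool 5.0
bottle 4.3
sdr 4.4
bin 25.9
```

```bash
python3 -c 'from workcell import order;print(order.close_job())'
```

```text
the job is handed in; nothing more can be done
None
```

I handed the job in at about 20 s: both scraps are in the bin, and the relay was rocked free in four leans and is held upright, its blade tips about 7 mm above the socket, with the holder and bystanders not visibly moved.

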